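Index the mitre guide to its next angle hole

ROBOT

A 6-joint arm with a two-finger parallel gripper is mounted at the origin on the work surface. World frame = base frame: x ahead of the robot, y to its left, z up, the work surface at z = 0. Lengths are in m, angles in rad, forces in N, time in s.
With the tool pointing down it reaches from about 0.35 to 0.925 m from the base axis. Payload 6.4 kg.
Tool frame: the origin (TCP) lies midway between the tips of the shut fingers; the grasp point (between the pads) lies 19 mm behind it; z points along the fingers, y is the line along which they close (so a half turn about z gives the same grasp; the last joint's range is limited). The gripper opens to 85 mm and grips with 20 to 120 N. Pads are 22 mm wide; open, the fingers measure 114 mm over their backs; the gripper's body (76 mm by 85 mm) begins 54 mm behind the grasp point. The pads swing forward as they close: fully open they stand 13 mm farther back than shut.
Start: joints at [-1.442, 0.245, 1.558, -0, 1.339, -0.174], TCP at [0.194, -0.62, 0.231] pointing down, gripper open.
Joint ranges: [-3.13, 3.13], [-1.02, 2.26], [0.13, 2.54], [-0.95, 4.09], [0.21, 2.88], [-2.74, 2.74]. Speed limits (rad/s): [2.57, 2.57, 3.14, 3.14, 3.14, 3.14].

INTERFACE

Orientations are given as a 3x3 rotation matrix whose columns are the frame's x, y, z axes.
In Python, from bench import robot, viewer gives the robot as it stands. The module is installed in compiled form; this text tells all that it offers.
- The arm moves only by the shell command python3 -m inch 'ROWS' [FORCE]. ROWS is JSON, a list that holds one entry, the list of rows, each a list of 7 numbers: the shift along the tool's x, y, z in units of 0.05 m (1.0 is 0.05 m), then the turn, a rotation vector about the tool's x, y, z in units of 0.08 rad (1.0 is 0.08 rad), then the opening, from 0 (shut) to 1 (fully open). A call has 1 to 20 rows; each row shifts and turns the commanded pose from where the row before left it, along the tool's axes as they then stand; what a row does not reach is not made up. A row lasts 1/10 s, in which the tool goes at most 50 mm and 8.59 degrees, less where a joint would pass 70% of its speed; a pose out of reach is approached as far as the arm can. A call with a number of a shift or a turn outside -1 to 1 is refused whole. A call with a gripper value outside its range is refused whole. The fingers move at their own pace and stop on an object; FORCE is the grip in N (left out, the last holds). Time passes only in rows, so rows that do not move let the fingers close. It gives the time, the measured TCP pose, the force, the opening and the grip force at its end, in the units of the state.
- robot.get_obs(): the state, without advancing time (a new reading comes with each control period).
- viewer.capture(name): name is "scene" or "top"; returns a dict with "pixels" (400x640x3 uint8, blue, green, red), "z_map" (400x640 float32, m along the optical axis (not along the pixel's ray), 0 where there is no reading), "fx", "fy", "cx", "cy" (pixels), "extrinsics" (4x4, takes a point from world to camera coordinates). Camera axes: x right, y down, z forward; pixel columns grow to the right and rows downward; lengths in m; the calibration is good to about 2 mm. A picture is of the moment at which its call begins.
- robot.job_done(): hands the job in; it is judged then, once.
The state is a dict: "clock": time; "qpos": joint angles; "qvel": joint speeds; "effort": joint torques, N m; "tool_pos": TCP position; "tool_rot": TCP orientation; "wrist_force": force on the tool from outside, world axes, zero at the start; "ft_torque": the same for the moment, N m; "opening": finger opening in m; "grip_force": force on a finger pad.
Only numpy, scipy, OpenCV 4.12 (cv2) and the standard library are available. Lean on these libraries where they do the work, as an engineer would, in place of code of your own. Each camera call takes 0.05 s, during which the arm holds its last target. There are 200 camera calls.

TASK

The hacksaw mitre guide on the bench is set for a square cut; set it for the next angle to your left, as you stand at the robot. Hook a fingertip through the red pull ring and lift the spring index pin clear, swing the arm one hole to the left, and let the pin drop fully home in that hole. Hook the ring, do not pinch it, ease the pin without wrenching it, and leave the tube on the bed, the spray can, the spanner and the square where they are.

Things in the scene. Friction and masses are not known exactly. Their poses are not given: they have to be found in the camera images.
- mitre: Hand-hacksaw mitre guide bolted to the bench: green bed 460 mm wide, top 48 mm high, its front edge 70 mm before the pivot; aluminium fence, top 82 mm. Origin: on the bench, on the swing arm's vertical pivot. -x points from the pivot to the middle hole, towards the robot; y to the robot's left; z up. On the robot's side a sector plate (see next_hole); only the arm stands over it.
- swing_arm (a joint): Angle (rad) of the steel swing arm about the pivot: 0 in the middle hole (as found), growing as its front end swings to the robot's left; 0.393 at the next hole; stops at +-0.83. With the pin up 1 to 2 N at the ring swings it, and it stays where left. 36 mm wide, top 36 mm high; its two saw guide posts, 139 mm high, stand 100 mm before and 83 mm behind the pivot.
- index_pin (a joint): Lift (m) of the spring index pin, straight up: 0 fully home, about 0.0095 with its round 9 mm nose standing on the sector plate, 0.028 at its upper stop. The spring pulls down with 6 N at 0, 10 N at 0.015, 12 N at the stop. Above 0.010 the arm swings free. Let down within 2 mm of a hole's centre it slips home; left standing on the plate, ring loose, it drops in when the arm is pushed over a hole.
- ring (a point): Centre of the red pull ring fixed on the pin's head: 48 mm inside, 60 mm outside, wire 6 mm; 99 mm above the bench at rest, 17 mm from the pin's axis towards the pivot. x: along the arm to the pivot; y: left; z: up. It faces the robot along the arm, its top leaning 40 degrees back to the pivot: a finger pointing forward along the arm and 40 to 60 degrees down goes through and hooks under its top.
- pin_head (a point): Centre of the top of the steel collar (19 mm across) on the index pin, right under the ring, 76 mm above the bench at rest, on the pin's axis 190 mm from the pivot. Below it the dark plunger sleeve, 22 mm across, stands on the arm's nose. Behind the ring, towards the pivot, it is clear down to the arm's top for 75 mm, as far as the front guide post. Axes as ring.
- next_hole (a point): Centre of the mouth of the target hole, the first to the left of the middle one. The flat aluminium sector plate, top 22 mm above the bench, has five index holes of 10.6 mm on a 190 mm radius about the pivot, at -45, -22.5, 0, 22.5 and 45 degrees; the arm's nose hides the middle one. Axes as mitre.
- tube: Loose square steel tube 30 x 150 x 30 mm lying on the right half of the bed against the fence, along y. Origin: centre of its underside. To be left alone.
- spray_can: Blue spray can, 64 mm across and 185 mm high, standing left of the guide. Origin: centre of its base. To be left alone.
- wrench: Steel spanner 180 mm long and 8 mm thick lying on the bench before the sector's left half, along its own x. Origin: middle of its underside. To be left alone.
- square: Steel engineer's square lying on the bench right of the guide: blade 130 mm along its x, stock 90 mm along y at its -x end, 17 mm thick. Origin: under the blade's middle. To be left alone.

How it is judged:
On the way, in this order (a step that is already met when the one before it is completed fails the run):
1. the index pin is lifted clear of the middle hole (value of joint index_pin above 0.0085 m), for 0.1 s.
2. the arm is one hole to the left with the pin fully home (value of joint swing_arm between 0.36 and 0.425 rad and value of joint index_pin below 0.002 m), for 0.2 s.
At the end, for the whole second after the job is handed in: The swing arm rests at the first hole left of the middle (22.5 degrees, within about 2 degrees) with the index pin fully home (within 2 mm), and the tube, spray can, spanner and square are within 15 mm of where they were (all of step 2 and velocity of joint swing_arm between -0.05 and 0.05 rad/s and distance of each of tube, spray_can, wrench, square from where it was at the start of the episode below 0.015 m); the robot touches nothing.
It fails at once if the tube, the spray can, the spanner or the square is pushed, lifted or carried (more than 15 mm) (distance of any of tube, spray_can, wrench, square from where it was at the start of the episode above 0.015 m).
It fails at once if the spray can is tipped over (angle between spray_can's own z axis and vertical above 0.3 rad).
It fails at once if the ring is squeezed or wrenched, or the guide is shoved, with more than 35 N (contact force between the fingers and mitre above 35 N).
It also fails if it takes over 42 s, if anything falls off the work surface, if the arm or the gripper's body presses on something with over 40 N, if the wrist force passes 120 N, or if a joint passes its speed limit or range.

## Working session

There is one attempt and no reset: what is moved stays moved. The work goes in short steps, Python scripts to look and compute and a shell command to move; the robot and the scene stay as the last step left them, time stands still between calls to the robot, and variables do not carry over. Pictures are saved under pics/ and viewed, at most 10 in all, crops included, and the job is handed in when it is done.

```bash
mkdir -p pics; cat > h.py <<'E'
import numpy as np,cv2
from bench import robot,viewer
def cap(n):
    d=viewer.capture(n); return d
def pt(d,u,v,z=None):
    E=np.array(d["extrinsics"]);R=E[:3,:3];t=E[:3,3]
    r=np.array([(u-d["cx"])/d["fx"],(v-d["cy"])/d["fy"],1.])
    o=-R.T@t; w=R.T@r
    s=(z-o[2])/w[2] if z is not None else d["z_map"][int(v),int(u)]
    return o+s*w
E
python3 - <<'E'
from h import *
for n in("scene","top"):
    d=cap(n);cv2.imwrite(f"pics/{n}0.png",d["pixels"]);np.savez(n+"0",**d)
    E=np.array(d["extrinsics"]);print(n,-E[:3,:3].T@E[:3,3],E[:3,:3].round(2).tolist(),d["fx"])
    p=d["pixels"].astype(int);m=((p[...,2]>120)&(p[...,1]<70)&(p[...,0]<70)).astype(np.uint8)
    k,l,s,c=cv2.connectedComponentsWithStats(m)
    for i in range(1,k):
        if s[i,4]>15:print(s[i],c[i],pt(d,*c[i],0.099))
print(robot.get_obs())
E
```

```text
scene [1.21250489 0.04884485 1.17102635] [[0.01, 1.0, -0.0], [0.87, -0.01, -0.5], [-0.5, -0.0, -0.87]] 463.97915945098634
[79  3  9  7 45] [83.68888889  6.08888889] [-0.15192396 -0.77033285  0.099     ]
[272 166  22   6  59] [283.33898305 167.83050847] [ 0.52114086 -0.05592357  0.099     ]
[121 343  16   1  16] [128.5 343. ] [ 0.98572594 -0.38873067  0.099     ]
top [0.55708461 0.0568324  1.06072517] [[-0.01, -1.0, -0.0], [-1.0, 0.01, -0.03], [0.03, 0.0, -1.0]] 435.8712327392824
[369 211  25  15  88] [382.14772727 218.05681818] [ 0.52770362 -0.06090857  0.099     ]
{'clock': 0.1, 'qpos': array([-1.44211348e+00,  2.45757232e-01,  1.55888889e+00, -1.41574546e-05,
        1.33870887e+00, -1.74084667e-01]), 'qvel': array([ 0.00013156, -0.00192468, -0.00345385,  0.00086304, -0.00075447,
       -0.00034585]), 'effort': array([ 5.35306822e-05, -4.30671000e+01, -3.27129757e+01, -9.13666941e-05,
        2.86809453e-03,  1.48288217e-05]), 'tool_pos': array([ 0.19375226, -0.61992535,  0.23028394]), 'tool_rot': array([[ 9.54514036e-01,  2.98165890e-01, -2.39820351e-04],
       [ 2.98165844e-01, -9.54512484e-01,  1.74599159e-03],
       [ 2.91683617e-04, -1.73807971e-03, -9.99998447e-01]]), 'wrist_force': array([ 0.08399594,  0.82752108, -0.45150161]), 'ft_torque': array([ 0.0695559 ,  0.07075608, -0.01970761]), 'grip_force': 0.0, 'opening': 0.08527806195762609}
```

View pics/scene0.png

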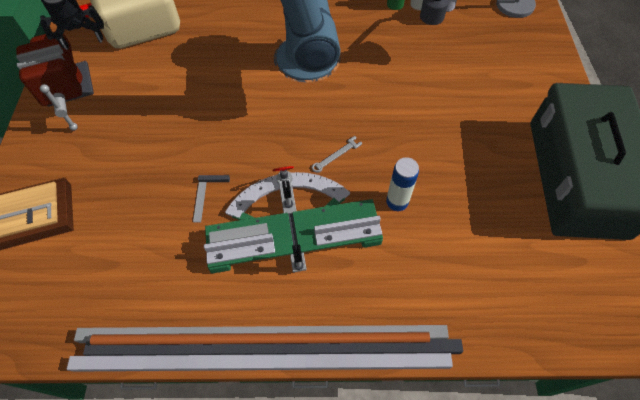

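View pics/top0.png

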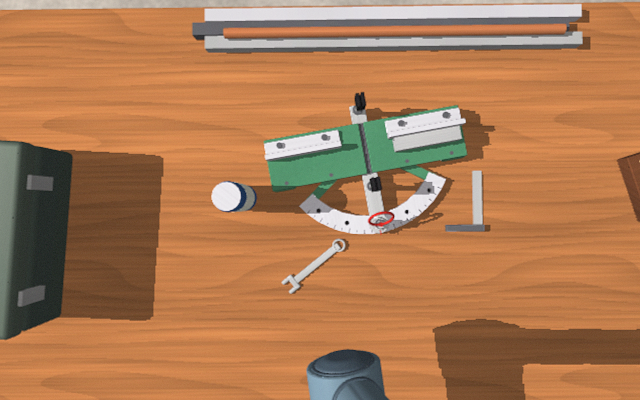

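The scene view shows the guide in the middle, with the ring at (283,168). The top view has the ring at (382,218), the guide posts at (374,184) and (360,102), the can at (233,196) and the spanner from (290,285) to (340,245). The guide is yawed about 10°. Next I'll take a close crop and measure the pose.

```bash
python3 - <<'E'
from h import *
d=dict(np.load("top0.npz"))
p=d["pixels"]
cv2.imwrite("pics/crop.png",cv2.resize(p[160:240,290:460],None,fx=4.6,fy=4.6,interpolation=cv2.INTER_CUBIC))
hsv=cv2.cvtColor(p,cv2.COLOR_BGR2HSV)
m=cv2.inRange(hsv,(50,90,40),(85,255,255));m[:, :200]=0;m[:90]=0;m[250:]=0
ys,xs=np.nonzero(m)
P=np.array([pt(d,x,y,0.048) for x,y in zip(xs,ys)],np.float32)[:,:2]
r=cv2.minAreaRect(P);print(r,len(P))
print(cv2.boxPoints(r))
hh=cv2.inRange(hsv,(0,150,100),(8,255,255))|cv2.inRange(hsv,(172,150,100),(180,255,255))
hh[:200]=0;hh[240:]=0;hh[:,:350]=0;hh[:,410:]=0
c=max(cv2.findContours(hh,0,2)[0],key=cv2.contourArea);e=cv2.fitEllipse(c);print(e,pt(d,*e[0],.099))
print([pt(d,u,v)[2] for u,v in [(347,222),(400,150)]])
E
```

```text
Traceback (most recent call last):
cv2.error: OpenCV(4.12.0) /io/opencv/modules/imgproc/src/convhull.cpp:143: error: (-215:Assertion failed) total >= 0 && (depth == CV_32F || depth == CV_32S) in function 'convexHull'
```

View pics/crop.png

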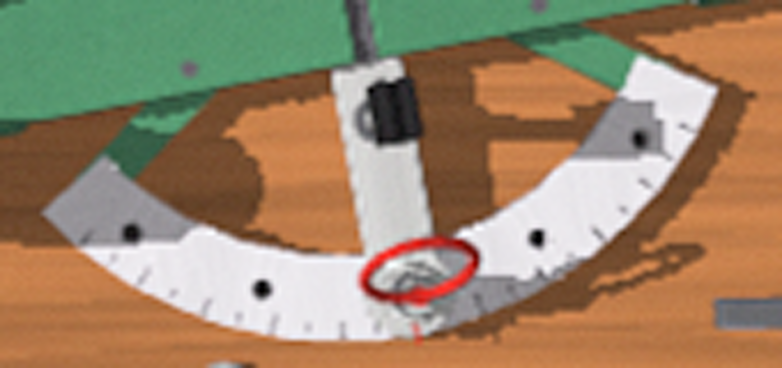

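The crop shows four index holes at crop pixels (131,233), (262,289), (537,238) and (640,138). The ring is at about (420,270) and the front post at (395,110). The four holes are enough to fit the pivot and yaw.

```bash
python3 - <<'E'
from h import *
d=dict(np.load("top0.npz"))
H=[(131,233),(262,289),(537,238),(640,138)]
W=np.array([pt(d,(u+.5)/4.6-.5+290,(v+.5)/4.6-.5+160,.022)[:2] for u,v in H])
print(W)
# mitre frame: hole at angle a (left +): (-cos a, sin a)*.19
a=np.radians([45,22.5,-22.5,-45]);M=.19*np.c_[-np.cos(a),np.sin(a)]
mc,wc=M.mean(0),W.mean(0);A,B=M-mc,W-wc
th=np.arctan2((A[:,0]*B[:,1]-A[:,1]*B[:,0]).sum(),(A*B).sum())
R=np.array([[np.cos(th),-np.sin(th)],[np.sin(th),np.cos(th)]]);o=wc-R@mc
print("yaw",th,"pivot",o,"res",W-(M@R.T+o))
for n,x in(("ring",-.173),("pin",-.19)):
  for al in(0,.393): print(n,al,o+R@(np.array([np.cos(al),-np.sin(al)])*x))
p=d["pixels"];hsv=cv2.cvtColor(p,cv2.COLOR_BGR2HSV)
hh=cv2.inRange(hsv,(0,150,100),(8,255,255))|cv2.inRange(hsv,(172,150,100),(180,255,255))
hh[:200]=0;hh[240:]=0;hh[:,:350]=0;hh[:,410:]=0
c=max(cv2.findContours(hh,0,2)[0],key=cv2.contourArea);e=cv2.fitEllipse(c);print(e,pt(d,*e[0],.099))
for n,u,v,z in[("can",233,196,.185),("wr1",340,245,.008),("wr2",290,285,.008)]:print(n,pt(d,u,v,z))
E
```

```text
[[ 0.54584033  0.08186769]
 [ 0.51602423  0.0144587 ]
 [ 0.5405659  -0.12815753]
 [ 0.59163655 -0.18237523]]
yaw 0.17099811765524972 pivot [ 0.70120066 -0.02718544] res [[-1.07640213e-04 -4.75865065e-04]
 [ 1.73292608e-04 -1.34814371e-04]
 [-3.05321281e-05  5.47773110e-04]
 [-3.51202667e-05  6.29063262e-05]]
ring 0 [ 0.53072379 -0.05662416]
ring 0.393 [0.53244632 0.01090618]
pin 0 [ 0.51397173 -0.05951698]
pin 0.393 [0.51586352 0.01464929]
((380.9549560546875, 218.15196228027344), (12.640870094299316, 24.71615982055664), 76.5185317993164) [ 0.52752772 -0.05827877  0.099     ]
can [0.57845623 0.24870645 0.185     ]
wr1 [0.46139975 0.03045624 0.008     ]
wr2 [0.36701422 0.15193359 0.008     ]
```

```bash
python3 -m inch '[[[0,0,0,0,0,0.95,0],[0,0,0,0,0,0.95,0],[0,0,0,0,0,0.95,0],[0,0,0,0,0,0.94,0],[0.32,-0.7,0,0,0,0,0],[0.32,-0.7,0,0,0,0,0],[0.32,-0.7,0,0,0,0,0],[0.32,-0.7,0,0,0,0,0],[0.32,-0.7,0,0,0,0,0],[0.32,-0.7,0,0,0,0,0],[0.32,-0.7,0,0,0,0,0],[0.32,-0.7,0,0,0,0,0],[0.32,-0.7,0,0,0,0,0],[0.32,-0.7,0,0,0,0,0],[0.32,-0.7,0,0,0,0,0],[0.32,-0.7,0,0,0,0,0],[0.32,-0.7,0,0,0,0,0],[0.32,-0.7,0,0,0,0,0],[0.32,-0.7,0,0,0,0,0],[0.32,-0.7,0,0,0,0,0]]]'
```

```text
clock: 2.1
tool_pos: [0.4502, -0.0589, 0.2311]
tool_rot: [[1.0, -0.0, -0.0], [-0.0, -1.0, 0.0], [-0.0, -0.0, -1.0]]
wrist_force: [0.9, -0.2, -0.3]
opening: -0.0
grip_force: 0.0
```

```bash
python3 -m inch '[[[0,0,0,0,0.98,0,0],[0,0,0,0,0.98,0,0],[0,0,0,0,0.98,0,0],[0,0,0,0,0.98,0,0],[0,0,0,0,0.98,0,0],[0,0,0,0,0.98,0,0],[0,0,0,0,0.98,0,0],[0,0,0,0,0.98,0,0],[0,0,0,0,0.98,0,0],[0,0,0,0,0.98,0,0],[0,0,0,0,0,0,0]]]'; python3 -c "
from h import *
print(robot.get_obs()['qpos'],robot.get_obs()['tool_pos'])"
```

```text
clock: 3.2
tool_pos: [0.4486, -0.0602, 0.2289]
tool_rot: [[0.71, -0.002, 0.705], [-0.002, -1.0, -0.0], [0.705, -0.001, -0.71]]
wrist_force: [-0.7, 0.4, -0.4]
opening: -0.0002
grip_force: 0.0
[-0.63961904 -0.78780013  2.52654991  0.6072392   0.82837203  0.64822672] [ 0.44864384 -0.06021965  0.22889542]
```

```bash
python3 -m inch '[[[0,0,0.45,0,0,0,0],[0,0,0.45,0,0,0,0],[-0.17,0,0.25,0,0,0,0],[-0.17,0,0.25,0,0,0,0],[-0.17,-0.03,0.2,0,0,0,0],[-0.18,-0.03,0.2,0,0,0,0],[0,0,0,0,0,0,0]]]'; python3 - <<'E'
from h import *
print(robot.get_obs()['qpos'])
a=cap("scene")["pixels"][120:270,200:400];b=cap("top")["pixels"][150:250,320:440]
a=cv2.resize(a,(560,420),interpolation=2);b=cv2.resize(b,(504,420)) [:, :240+0] if 0 else cv2.resize(b,(504,420))
cv2.imwrite("pics/pre_s.png",a);cv2.imwrite("pics/pre_t.png",b)
E
```

```text
clock: 3.9
tool_pos: [0.4885, -0.0566, 0.141]
tool_rot: [[0.712, 0.001, 0.703], [-0.001, -1.0, 0.002], [0.703, -0.003, -0.712]]
wrist_force: [-0.6, 0.1, -0.8]
opening: 0.0001
grip_force: 0.0
[-0.54796929 -0.41605708  2.49714103  0.8421728   0.51606557  0.38935406]
```

View pics/pre_s.png

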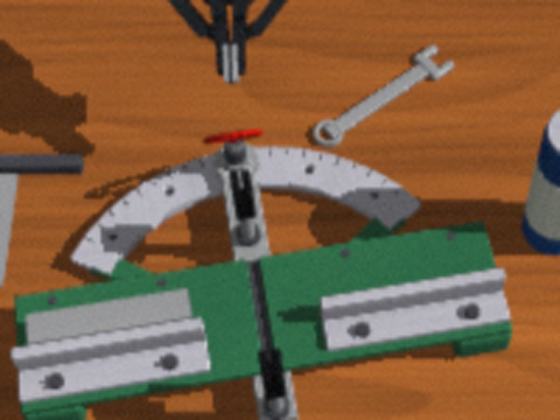

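View pics/pre_t.png

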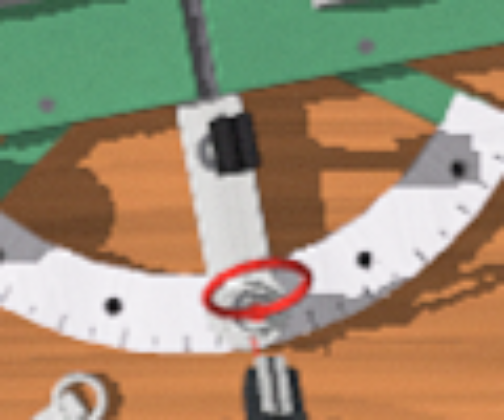

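The fingertips (scene crop (231,78), top crop (272,370)) line up with the ring (scene crop (233,136), top crop (257,290)) once parallax is allowed for. Now I'll insert them.

```bash
python3 -m inch '[[[0,-0.03,0.2,0,0,0,0],[0,0,0.2,0,0,0,0],[0,0,0.2,0,0,0,0],[0,0,0.2,0,0,0,0],[0,0,0.2,0,0,0,0],[0,0,0.2,0,0,0,0],[0,0,0,0,0,0,0]]]';python3 -m inch '[[[0,0,0.14,0,0,0,0],[0,0,0.14,0,0,0,0],[0,0,0.14,0,0,0,0],[0,0,0.14,0,0,0,0],[0,0,0,0,0,0,0]]]'
```

```text
clock: 4.7
tool_pos: [0.5325, -0.0562, 0.1013]
tool_rot: [[0.708, 0.0, 0.706], [0.0, -1.0, 0.0], [0.706, -0.0, -0.708]]
wrist_force: [-0.2, 0.5, 0.6]
opening: -0.0001
grip_force: 0.0
clock: 5.2
tool_pos: [0.552, -0.0563, 0.0818]
tool_rot: [[0.707, -0.0, 0.707], [0.0, -1.0, -0.0], [0.707, 0.0, -0.707]]
wrist_force: [-0.6, -0.3, 0.6]
opening: -0.0003
grip_force: 0.3
```

```bash
python3 -m inch '[[[0.06,0,-0.06,0,0,0,0],[0.06,0,-0.06,0,0,0,0],[0.06,0,-0.06,0,0,0,0],[0,0,0,0,0,0,0]]]';python3 -m inch '[[[0.06,0,-0.06,0,0,0,0],[0,0,0,0,0,0,0]]]'; python3 - <<'E'
from h import *
a=cap("scene")["pixels"][120:220,220:360];b=cap("top")["pixels"][170:270,320:460]
cv2.imwrite("pics/hook.png",np.vstack([cv2.resize(a,None,fx=3,fy=3),cv2.resize(b,None,fx=3,fy=3)]))
E
```

```text
clock: 5.6
tool_pos: [0.5503, -0.0559, 0.0933]
tool_rot: [[0.709, -0.0, 0.705], [0.0, -1.0, -0.0], [0.705, 0.001, -0.709]]
wrist_force: [-1.3, -1.1, -3.7]
opening: -0.0
grip_force: 1.9
clock: 5.8
tool_pos: [0.5499, -0.0558, 0.0966]
tool_rot: [[0.71, -0.0, 0.704], [-0.0, -1.0, -0.0], [0.704, 0.0, -0.71]]
wrist_force: [-3.3, -2.5, -6.6]
opening: -0.0003
grip_force: 3.8
```

View pics/hook.png

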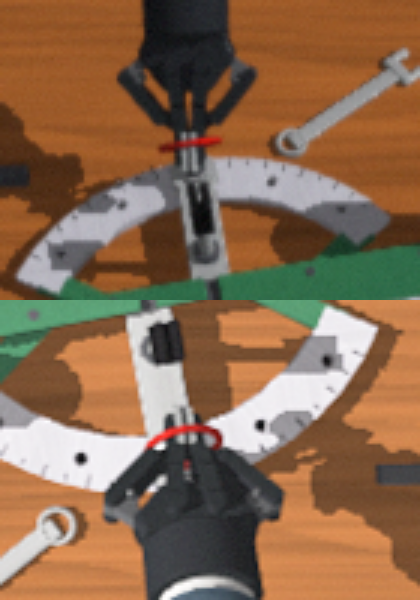

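The fingertips are through the ring, with the hoop at scene crop (190,144) and the tips showing beyond it at top crop (185,420). Lifting now.

```bash
python3 -m inch '[[[0.057,0,-0.057,0,0,0,0],[0.057,0,-0.057,0,0,0,0],[0,0,0,0,0,0,0]]]';python3 -m inch '[[[0.057,0,-0.057,0,0,0,0],[0.057,0,-0.057,0,0,0,0],[0,0,0,0,0,0,0]]]'; cat > ring.py <<'E'
from h import *
# ring centre by triangulation of red-mask bbox centre in both views
L=[]
for n,w in(("scene",(150,200,250,330)),("top",(170,240,320,420))):
    d=cap(n);hsv=cv2.cvtColor(d["pixels"],cv2.COLOR_BGR2HSV)
    m=cv2.inRange(hsv,(0,150,90),(8,255,255))|cv2.inRange(hsv,(172,150,90),(180,255,255))
    k=np.zeros_like(m);k[w[0]:w[1],w[2]:w[3]]=m[w[0]:w[1],w[2]:w[3]]
    ys,xs=np.nonzero(k);u=(xs.min()+xs.max())/2;v=(ys.min()+ys.max())/2
    a=pt(d,u,v,0.);b=pt(d,u,v,.2);L.append((a,b-a));print(n,xs.min(),xs.max(),ys.min(),ys.max(),len(xs))
(a,p),(b,q)=L
s=np.linalg.lstsq(np.c_[p,-q],b-a,rcond=None)[0]
r=(a+s[0]*p+b+s[1]*q)/2
piv=np.array([.7012,-.0272]);e=r[:2]-piv
print("ring",r,"gap",np.linalg.norm(a+s[0]*p-b-s[1]*q),"angle",.171-np.arctan2(-e[1],-e[0]),"rad",np.hypot(*e))
E
python3 ring.py
```

```text
clock: 6.2
tool_pos: [0.5501, -0.0554, 0.1048]
tool_rot: [[0.71, 0.001, 0.704], [0.0, -1.0, 0.001], [0.704, -0.001, -0.71]]
wrist_force: [-6.8, -2.3, -8.9]
opening: -0.0
grip_force: 5.5
clock: 6.5
tool_pos: [0.55, -0.0551, 0.1128]
tool_rot: [[0.71, 0.001, 0.704], [0.0, -1.0, 0.002], [0.704, -0.001, -0.71]]
wrist_force: [-6.7, -0.7, -11.4]
opening: 0.0
grip_force: 6.0
scene 273 293 162 167 53
top 369 394 211 225 69
ring [ 0.52874205 -0.05522899  0.12741348] gap 0.0016268016521562285 angle 0.009882284414764408 rad 0.17472083375597258
```

```bash
python3 -m inch '[[[0,-0.06,0,0,0,0,0],[0,-0.13,0,0,0,0,0],[0,-0.13,0,0,0,0,0],[0,-0.13,0,0,0,0,0],[0,-0.13,0,0,0,0,0],[0,-0.13,0,0,0,0,0],[0,-0.13,0,0,0,0,0],[0,-0.13,0,0,0,0,0],[0,-0.13,0,0,0,0,0],[0,-0.1,0,0,0,0,0],[0,-0.06,0,0,0,0,0],[0,0,0,0,0,0,0]]]';python3 ring.py
```

```text
clock: 7.8
tool_pos: [0.5492, 0.0093, 0.1117]
tool_rot: [[0.712, 0.003, 0.702], [-0.001, -1.0, 0.005], [0.702, -0.005, -0.712]]
wrist_force: [-6.2, 1.2, -10.6]
opening: -0.0003
grip_force: 5.5
scene 298 317 163 168 47
top 338 362 211 225 76
ring [0.52942134 0.01111682 0.12236372] gap 0.0001612872577329225 angle 0.39046647009150726 rad 0.17600024690340577
```

```bash
python3 -m inch '[[[-0.05,0,0.05,0,0,0,0],[-0.05,0,0.05,0,0,0,0],[-0.05,0,0.05,0,0,0,0],[0,0,0,0,0,0,0]]]';python3 -m inch '[[[-0.05,0,0.05,0,0,0,0],[-0.05,0,0.05,0,0,0,0],[0,0,0,0,0,0,0]]]';python3 -m inch '[[[-0.05,0,0.05,0,0,0,0],[-0.05,0,0.05,0,0,0,0],[0,0,0,0,0,0,0]]]';python3 ring.py
```

```text
clock: 8.3
tool_pos: [0.5493, 0.0091, 0.1011]
tool_rot: [[0.712, 0.003, 0.702], [-0.001, -1.0, 0.006], [0.702, -0.005, -0.712]]
wrist_force: [-7.4, 2.1, -8.4]
opening: -0.0
grip_force: 5.6
clock: 8.6
tool_pos: [0.5499, 0.009, 0.0949]
tool_rot: [[0.71, 0.003, 0.704], [-0.001, -1.0, 0.005], [0.704, -0.005, -0.71]]
wrist_force: [-8.1, 3.6, -7.9]
opening: -0.0002
grip_force: 5.4
clock: 8.9
tool_pos: [0.5526, 0.0081, 0.0909]
tool_rot: [[0.706, 0.002, 0.708], [-0.001, -1.0, 0.003], [0.708, -0.003, -0.706]]
wrist_force: [-2.9, 4.3, -2.4]
opening: -0.0001
grip_force: 3.0
scene 298 318 166 171 47
top 338 362 210 225 75
ring [0.53012476 0.01124225 0.10857915] gap 0.0017870870710017801 angle 0.3920380097549952 rad 0.175341221900363
```

```bash
python3 -m inch '[[[-0.05,0.03,0.05,0,0,0,0],[-0.05,0.03,0.05,0,0,0,0],[-0.03,0.02,0.03,0,0,0,0],[0,0,0,0,0,0,0]]]';python3 ring.py
```

```text
clock: 9.4
tool_pos: [0.5544, 0.0052, 0.0851]
tool_rot: [[0.702, 0.006, 0.712], [0.003, -1.0, 0.006], [0.712, -0.003, -0.702]]
wrist_force: [-28.1, 14.8, 31.5]
opening: 0.0001
grip_force: 15.7
scene 297 318 166 171 47
top 338 361 210 225 67
ring [0.53010679 0.0111031  0.10847082] gap 0.0006598428812713906 angle 0.39124120514410116 rad 0.17532829942425812
```

```bash
python3 -m inch '[[[0,0,-0.06,0,0,0,0],[0,0,-0.06,0,0,0,0],[0,0,0,0,0,0,0]]]'; python3 - <<'E'
from h import *
a=cap("scene")["pixels"][120:220,220:360];b=cap("top")["pixels"][170:270,300:440]
cv2.imwrite("pics/out.png",np.hstack([cv2.resize(a,None,fx=2.8,fy=4),cv2.resize(b,None,fx=2.8,fy=4)]))
o=robot.get_obs();print(o["tool_pos"],o["wrist_force"],o["qpos"])
E
```

```text
clock: 9.8
tool_pos: [0.549, 0.004, 0.087]
tool_rot: [[0.705, 0.003, 0.709], [0.001, -1.0, 0.003], [0.709, -0.002, -0.705]]
wrist_force: [-0.0, 6.1, -0.4]
opening: -0.0002
grip_force: 2.7
[0.54910061 0.00394212 0.08699035] [-1.99397558  6.63979083  0.10290953] [-0.3016731  -0.07521152  2.36888163  1.20755607  0.23061084  0.15570741]
```

View pics/out.png

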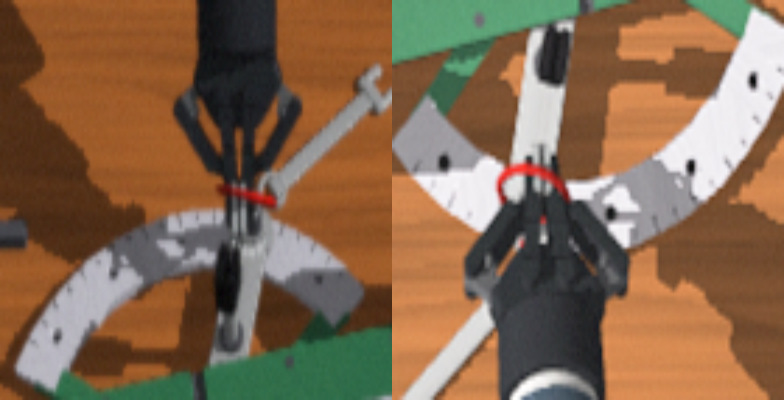

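The arm is over the next hole, with the middle hole exposed at top crop (610,213). The fingers are near the right side of the ring, pressing lightly. q5 is close to its limit, so I'll ease left while backing out.

```bash
python3 -m inch '[[[0,-0.04,-0.06,0,0,0,0],[0,-0.04,-0.06,0,0,0,0],[0,-0.02,-0.06,0,0,0,0],[0,0,0,0,0,0,0]]]'; python3 -c "
from h import *
print(robot.get_obs()['qpos'])"
```

```text
clock: 10.3
tool_pos: [0.5425, 0.0075, 0.0932]
tool_rot: [[0.705, -0.001, 0.709], [0.0, -1.0, -0.001], [0.709, 0.001, -0.705]]
wrist_force: [-0.0, -0.7, 0.3]
opening: 0.0
grip_force: 0.0
[-0.29457078 -0.11148715  2.3854856   1.12210438  0.229341    0.24831653]
```

Free of contact. I'll withdraw fully and look.

```bash
python3 -m inch '[[[0,0,-0.1,0,0,0,0],[0,0,-0.2,0,0,0,0],[0,0,-0.2,0,0,0,0],[0,0,-0.2,0,0,0,0],[0,0,-0.2,0,0,0,0],[0,0,-0.2,0,0,0,0],[0,0,-0.2,0,0,0,0],[0,0,0,0,0,0,0]]]'; python3 ring.py; python3 - <<'E'
from h import *
b=cap("scene")["pixels"][110:260,190:430]
cv2.imwrite("pics/end.png",cv2.resize(b,None,fx=3,fy=3))
d=cap("top");a=dict(np.load("top0.npz"))["pixels"]
df=cv2.absdiff(a,d["pixels"]).max(2)
for n,(x0,x1,y0,y1) in dict(can=(205,260,175,215),wrench=(280,350,235,295),square=(440,490,165,235),tube=(385,465,120,155)).items():print(n,(df[y0:y1,x0:x1]>40).mean())
# reference: ring in first pictures
for n in("scene","top"):
    z=dict(np.load(n+"0.npz"));h=cv2.cvtColor(z["pixels"],cv2.COLOR_BGR2HSV)
    m=cv2.inRange(h,(0,150,90),(8,255,255))|cv2.inRange(h,(172,150,90),(180,255,255))
    m=m[150:240,250:420];ys,xs=np.nonzero(m);print(n,xs.min()+250,xs.max()+250,ys.min()+150,ys.max()+150,len(xs))
E
```

```text
clock: 11.1
tool_pos: [0.4957, 0.0075, 0.1388]
tool_rot: [[0.705, -0.001, 0.709], [0.0, -1.0, -0.001], [0.709, 0.001, -0.705]]
wrist_force: [0.4, 0.3, 0.1]
opening: -0.0
grip_force: 0.0
scene 298 318 166 171 62
top 338 362 211 234 118
ring [0.51851445 0.01056765 0.09050556] gap 0.0018873394023855745 angle 0.3748638585529862 rad 0.18654866878452342
can 0.0
wrench 0.21071428571428572
square 0.0034285714285714284
tube 0.0
scene 274 293 166 170 66
top 369 393 211 234 113
```

View pics/end.png

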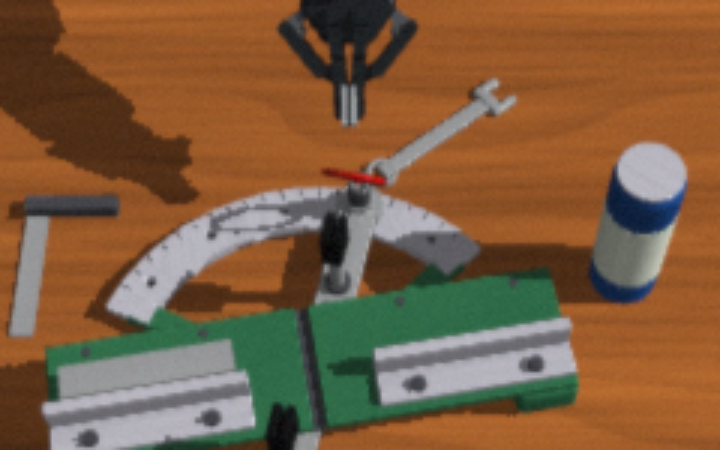

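The final picture shows the arm at the next hole with the ring back at its rest height (scene rows 166–171, against 166–170 at the start). The load also vanished at the same tool height as when I first hooked it. The can, tube and square haven't moved. The spanner's appearance is unchanged and only the gripper overlaps it in the view. The gripper is clear.

```bash
python3 -c "
from bench import robot
print(robot.job_done())"
```

```text
the job is handed in; nothing more can be done
None
```

I handed the job in with the guide arm at the next hole to the left and the pin, as far as the pictures and forces show, fully home; the one doubt is a brief wrist reading of about 45 N while I was freeing the fingers, over the 35 N limit if it was all finger contact with the guide.

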